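Knock the pressed lamp cover out of its die and tray it

ROBOT

A 7-joint arm with a two-finger parallel gripper is mounted at the origin on the work surface. World frame = base frame: x ahead of the robot, y to its left, z up, the work surface at z = 0. Lengths are in m, angles in degrees, forces in N, time in s.
With the tool pointing down it reaches from about 0.4 to 0.925 m from the base axis. Payload 5.6 kg.
Tool frame: the origin (TCP) lies between the finger pads; the fingertips stand 17 mm ahead of it and the grasp point (between the pads) lies 2 mm behind it (finger_overhang is the distance from the TCP to the fingertips, in m); z points along the fingers, y is the line along which they close (so a half turn about z gives the same grasp; the last joint's range is limited). The gripper opens to 85 mm and grips with 20 to 120 N. Pads are 22 mm wide; open, the fingers measure 114 mm over their backs; the gripper's body (76 mm by 85 mm) begins 54 mm behind the grasp point. The pads swing forward as they close: fully open they stand 13 mm farther back than shut.
Start: joints at [71.448, 26.786, -0.665, 91.828, 0.344, 61.387, -3.226], TCP at [0.18, -0.625, 0.248] pointing down, gripper open.
Joint ranges: [-144.91, 144.91], [-17.63, 115.5], [-89.93, 88.59], [15.96, 139.68], [-74.01, 254.01], [8.47, 105.57], [-167.45, 167.45]. Speed limits (degrees/s): [147.25, 147.25, 180, 180, 180, 180, 180].

INTERFACE

Orientations are given as a 3x3 rotation matrix whose columns are the frame's x, y, z axes.
In Python, from plant import * gives the robot as it stands.
- The arm moves only by the tool step_arm, never from a script. Its argument "deltas" is a list of rows, each an object of numbers: "x", "y", "z": the shift along the tool's x, y, z in units of 30 mm (1.0 is 30 mm); "turn": the turn about the tool's z in units of 6 degrees (1.0 is 6 degrees). In form: [{"x": .., "y": .., "z": .., "turn": ..}, ...]. A call has exactly 10 rows; each row is the pose to reach, as a shift and turn from the pose commanded when the call began, along the tool's axes at that moment; what a row does not reach only later rows make up. A row lasts 1/12 s, in which the tool goes at most 41.7 mm and 7.16 degrees, less where a joint would pass 70% of its speed; a pose out of reach is approached as far as the arm can. A call with a gripper value outside its range is refused whole. "jaw" is the opening, from 0 (shut) to 1 (fully open), set as the call begins (left out, the last holds). The fingers move at their own pace and stop on an object; "newtons" is the grip in N (left out, the last holds). Time passes only in rows, so rows that repeat a pose let the fingers close, or fill a call up. It gives the time, the measured TCP pose, the force, the opening and the grip force at its end, in the units of the state.
- observe(): the state, without advancing time (a new reading comes with each control period).
- camera(name): name is "side" or "top"; returns (picture, depth): 384x512x3 uint8, red, green, blue; 384x512 float32, m along the optical axis (not along the pixel's ray), 0 where there is no reading.
- camera_params(name): a dict with "fx", "fy", "cx", "cy" (pixels), "rvec" (rotation vector, rad) and "tvec" (3), from world to camera coordinates, as OpenCV has them. Camera axes: x right, y down, z forward; pixel columns grow to the right and rows downward; lengths in m; the calibration is good to about 2 mm. A picture is of the moment at which its call begins. camera_params takes no time and is no camera call.
- close_job(): hands the job in; it is judged then, once.
The state is a dict: "clock": time; "joint_positions": joint angles; "joint_velocities": joint speeds; "effort": joint torques, N m; "ee_pos": TCP position; "tcp_rot": TCP orientation; "wrist_force": force on the tool from outside, world axes, zero at the start; "ft_torque": the same for the moment, N m; "gripper_width": opening from 0.0 (shut) to 1.0 (fully open); "grip_force": force on a finger pad.
Only numpy, scipy, OpenCV 4.12 (cv2) and the standard library are available. Lean on these libraries where they do the work, as an engineer would, in place of code of your own. Each camera call takes 0.05 s, during which the arm holds its last target. There are 200 camera calls.

TASK

With the mallet, drive the die's red knock-out pin all the way down so that the lifter raises one end of the blue lamp cover; touch the pin with nothing but the mallet, keep the mallet off the cover, and leave the mallet on its black mat when you are done with it. Then draw the cover out from under the brass keeper bar that holds its tongue, without wrenching its tongue against the bar, and lay it flat, lens side up, in the cardboard tray without dropping it. Leave the other things on the table where they are.

Things in the scene. Friction and masses are not known exactly. Their poses are not given: they have to be found in the camera images.
- die: Fixed steel die, 120 (x) by 286 (y, -141 to +145) by 40 mm high; origin on the table under the cover's nest. Open cavity in its top: 55 mm wide, y = -116 to +64 mm, 22 mm deep (floor 18 mm above the table). The keeper bar bridges the cavity's -y end.
- keeper: Fixed brass keeper bar across the die's cavity, 55 mm (x) by 50 mm (y) by 8.5 mm thick: die y = -116 to -66 mm, top flush with the die, underside 13.5 mm above the cavity floor. Origin: centre of its underside, axes as the die's.
- pin: Red-headed knock-out pin in the die at die x = 0, y = +110 mm. Origin: centre of the top of its head (34 mm across, 12 mm thick). Up, its top stands 30 mm above the die's top; it goes straight down 25 mm against about 12 N, to a hard stop with its top 5 mm above the die, and stays where it is driven.
- lifter (a joint): Height (m) by which the brass lifter has risen from the cavity floor, equal to the pin's downward travel: 0 down, 0.025 fully up. The lifter is a 30 by 12 mm block at die x = 0, y = +52 mm, under the cover's +y end; fully up it tips the cover about 9 degrees (0.16 rad) so that its +y end stands some 25 mm above the die.
- cover: Blue cover, 50 (x) by 120 (y) by 22 mm high, 0.15-0.3 kg; round black lens and slots on top (+z). Origin: centre of underside. A tongue at its -y end (30 wide, 50 long, 5 mm thick) continues the underside. It starts flush in the die, axes along the die's, tongue 44 mm under the keeper: lifted straight it catches there; with its +y end raised it slides out along its own sloping +y.
- cover_end (a point): Grip point inside the cover near its +y end: cover x = 0, y = +45, z = +11 mm.
- mallet: Mallet standing on one face of its head: white square head 46 by 46 mm, 90 mm tall, grey faces at both ends; wooden handle 22 mm thick and 130 mm long sticks out level along its -x, 45 mm above the lower face. 0.42 kg. Origin: centre of the lower face; z up. The head can be gripped from above across its y faces.
- mat: Fixed black rubber mat, 150 by 150 mm, 3 mm thick, on which the mallet stands; origin under its centre.
- tray: Fixed low cardboard tray, outside 220 mm (its x) by 135 mm (its y) by 22 mm high, walls and floor 5 mm thick; origin under its centre. The cover fits lengthwise along the tray's x, either way round.
- lamp: Bystander: finished blue lamp, 110 by 75 by 55 mm; origin under its centre.
- carton: Bystander: blue carton 100 by 100 by 120 mm, with a 70 mm flap standing up; origin under its centre.
- tape_roll: Bystander: brown tape roll lying flat, 90 mm across, 45 mm high; origin under its centre.
- screwdriver: Bystander: screwdriver lying along its x; origin under its middle.
- jar: Bystander: jar 60 mm across, 100 mm high; origin under its centre.
- screw_bin: Bystander: yellow open bin 100 by 90 by 50 mm; origin under its centre.
Things that resemble listed ones, but are neither listed nor needed, are in the scene too. Leave any green or purple look-alike of the cover alone. Several things look just like the mallet: the one meant starts nearest to the robot's base.

How it is judged (in metres and radians):
On the way, in this order (a step that is already met when the one before it is completed fails the run):
1. the mallet strikes or presses the pin (contact force between mallet and pin above 2 N).
2. the pin is fully down, the lifter at least 23 mm up (value of joint lifter above 0.023 m), for 0.2 s.
3. the cover is out of the die, held by the fingers more than 32 mm above the cavity floor (z of cover in the frame of die above 0.05 m and contact force between the fingers and cover above 0.3 N), for 0.1 s.
At the end, for the whole second after the job is handed in: Cover at rest on the tray floor, lens up, level within 0.08 rad, origin within 50 mm (tray x) and 45 mm (tray y) of its centre and 0 to 11 mm above its underside; mallet at rest, origin over the mat and under 60 mm above its underside; lifter still above 21 mm (x of cover in the frame of tray between -0.05 and 0.05 m and y of cover in the frame of tray between -0.045 and 0.045 m and z of cover in the frame of tray between 0 and 0.011 m and angle between cover's own z axis and vertical below 0.08 rad and linear speed of each of cover, mallet below 0.02 m/s and x of mallet in the frame of mat between -0.075 and 0.075 m and y of mallet in the frame of mat between -0.075 and 0.075 m and z of mallet in the frame of mat below 0.06 m and value of joint lifter above 0.021 m); the robot touches nothing.
It fails at once if fingers, arm or cover press the pin (over 2 N) (contact force between any of the fingers, the arm, cover and pin above 2 N).
It fails at once if the mallet hits the cover (over 2 N) (contact force between mallet and cover above 2 N).
It fails at once if the cover is wrenched against the keeper bar (over 40 N) (contact force between cover and keeper above 40 N).
It fails at once if the cover is dropped or thrown (over 0.7 m/s while not held) (linear speed of cover above 0.7 m/s and contact force between the fingers and cover below 0.05 N).
It fails at once if a bystander is moved by more than 30 mm (distance of any of lamp, carton, tape_roll, screwdriver, jar, screw_bin from where it was at the start of the episode above 0.03 m).
It also fails if it takes over 58 s, if anything falls off the work surface, if the arm or the gripper's body presses on something with over 40 N, if the wrist force passes 120 N, or if a joint passes its speed limit or range.

## Working session

There is one attempt and no reset: what is moved stays moved. The work goes in short steps, Python scripts to look and compute and a tool call to move; the robot and the scene stay as the last step left them, time stands still between calls to the robot, and variables do not carry over. Pictures are saved under pics/ and viewed, at most 10 in all, crops included, and the job is handed in when it is done.

Besides the shell and the picture viewer there is one more tool, called after "Emit:" as name(argument=value, ...), one argument or row to a line, values as JSON. step_arm: Moves the arm, as the interface text tells. Its arguments: {"type":"object","properties":{"deltas":{"type":"array","items":{"type":"object","properties":{"x":{"type":"number"},"y":{"type":"number"},"z":{"type":"number"},"turn":{"type":"number"}}}},"jaw":{"type":"number"},"newtons":{"type":"number"}},"required":["deltas"]}

```bash
ls; mkdir -p pics
cat > h.py <<'E'
import numpy as np, cv2
from plant import *
def P(n):
    p=camera_params(n); K=np.array([[p['fx'],0,p['cx']],[0,p['fy'],p['cy']],[0,0,1.]])
    return K,cv2.Rodrigues(np.array(p['rvec'],float))[0],np.array(p['tvec'],float).ravel()
def world(n,d):
    K,R,t=P(n); h,w=d.shape; v,u=np.mgrid[:h,:w]
    c=np.stack([(u-K[0,2])/K[0,0]*d,(v-K[1,2])/K[1,1]*d,d],-1)
    return (c-t)@R
def ray(n,uv,z):
    K,R,t=P(n); q=np.array([*uv,1.]); d=R.T@np.linalg.inv(K)@q; o=-R.T@t
    return o+d*(z-o[2])/d[2]
E
python3 - <<'E'
from h import *
for n in ('top','side'):
    im,d=camera(n); np.savez('%s0.npz'%n,im=im,d=d)
    cv2.imwrite('pics/%s0.png'%n,cv2.resize(im[...,::-1],(800,600)))
    K,R,t=P(n); print(n,K[0,0],-R.T@t,R[2])
s=observe(); print({k:s[k] for k in('clock','ee_pos','tcp_rot','wrist_force','gripper_width')})
E
```

```text
pics
top 458.5016115932883 [ 3.80854970e-01 -3.10323772e-04  1.58510354e+00] [ 0.09619074  0.01293511 -0.99527887]
side 391.7028026748637 [-0.2735629   0.83294084  0.88883624] [ 0.55728124 -0.59172166 -0.58249729]
{'clock': 0.1, 'ee_pos': array([ 0.17993979, -0.62409613,  0.24740973]), 'tcp_rot': array([[ 9.60858786e-01,  2.77038140e-01, -5.12562725e-04],
       [ 2.77038607e-01, -9.60857545e-01,  1.54555915e-03],
       [-6.43209279e-05, -1.62706375e-03, -9.99998674e-01]]), 'wrist_force': array([-0.13056803,  0.09961802, -0.18968112]), 'gripper_width': 0.9998411617525139}
```

View pics/top0.png

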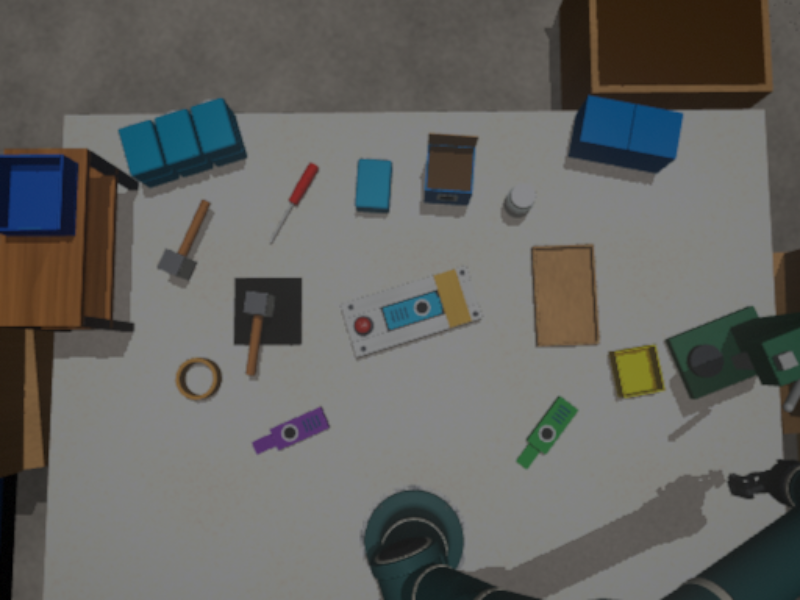

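View pics/side0.png

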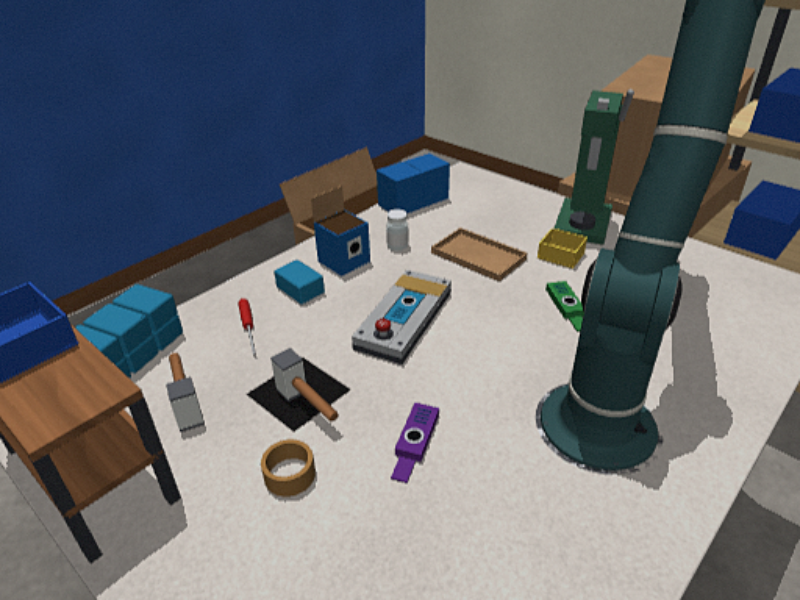

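The top view (800x600) shows two mallet candidates:
- One stands on the black mat, with its head at (258,303).
- One lies off the mat, with its head at (178,262).

The base is at (413,540), so the one on the mat is nearer. Cover candidates are:
- the blue one in the die, at (410,310)
- the purple one, at (295,432)
- the green one, at (547,432)
- the blue-teal box, at (373,185), which is the lamp

I choose the mat mallet and the blue cover in the die, whose red pin is at (363,325).

```bash
cat > m.py <<'E'
from h import *
z=np.load('top0.npz'); im,d=z['im'],z['d']; W=world('top',d)
hsv=cv2.cvtColor(im,cv2.COLOR_RGB2HSV)
H,S,V=[hsv[...,i].astype(int) for i in range(3)]
def box(u0,v0,u1,v1):
    m=np.zeros(H.shape,bool); m[int(v0*.64):int(v1*.64),int(u0*.64):int(u1*.64)]=1; return m
def rep(name,m):
    p=W[m]; r=cv2.minAreaRect((p[:,:2]*1000).astype(np.float32))
    print(name,m.sum(),'mean',p.mean(0).round(4),'zmed',np.median(p[:,2]).round(4),'rect',np.round(r[0],1),np.round(r[1],1),round(r[2],2))
Z=W[...,2]
rep('mallet top',box(220,270,310,330)&(Z>.085))
rep('handle',box(220,300,310,390)&(Z>.045)&(Z<.075)&(S>80))
rep('mat',box(225,270,310,352)&(V<50)&(Z<.02))
b=box(330,255,495,365)
rep('die',b&(Z>.025)&(Z<.055))
rep('pin',b&((H<8)|(H>172))&(S>120)&(Z>.06))
rep('cover',b&(H>90)&(H<115)&(S>100))
rep('keeper',b&(H>15)&(H<30)&(S>100))
rep('tray',box(520,235,610,355)&(Z>.012)&(S>60))
for n,bx in (('tape',(165,345,230,410)),('purple',(245,400,335,460)),('other mallet',(150,190,220,290))): rep(n,box(*bx)&(Z>.015))
a=im[150:260,120:330]; cv2.imwrite('pics/crop0.png',cv2.resize(a[...,::-1],(800,420),interpolation=cv2.INTER_CUBIC))
E
python3 m.py
```

```text
mallet top 207 mean [0.5008 0.3206 0.1367] zmed 0.0936 rect [457.9 173.4] [376.7  50.2] 73.66
handle 226 mean [0.4204 0.3389 0.0569] zmed 0.0572 rect [419.  340.9] [ 21.4 125.5] 82.64
mat 1335 mean [0.4958 0.3144 0.0032] zmed 0.0033 rect [496.2 321.7] [147.6 143.6] 89.73
die 2842 mean [0.4903 0.0022 0.0403] zmed 0.0403 rect [490.1   4.9] [120.6 286.5] 17.23
pin 62 mean [0.4585 0.1071 0.0705] zmed 0.0697 rect [458.4 107.1] [26.7 30.1] 0.27
cover 456 mean [0.4905 0.0048 0.0424] zmed 0.0401 rect [454.2 -11.9] [133.8 124.9] 16.79
keeper 489 mean [ 0.5178 -0.0854  0.0408] zmed 0.0407 rect [517.6 -84.5] [117.1  49.5] 17.28
tray 410 mean [ 0.5276 -0.3325  0.0469] zmed 0.0209 rect [ 513.  -197.6] [225.7 417.9] 5.44
tape 320 mean [0.3473 0.454  0.0783] zmed 0.043 rect [347.7 255.2] [ 87.  511.2] 0.14
purple 537 mean [0.2413 0.2424 0.0547] zmed 0.0225 rect [285.3 145.7] [ 51.5 345.1] 24.71
other mallet 548 mean [0.6233 0.4842 0.0911] zmed 0.0585 rect [482.  289.5] [581.7 196.4] 52.11
```

View pics/crop0.png

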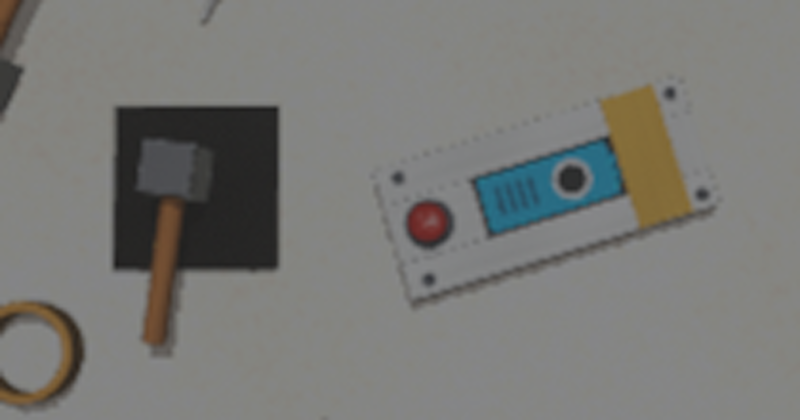

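The crop confirms it: the grey-faced head of the standing mallet is at (168,165) on the mat, with its handle toward the robot, and the blue cover with lens and slots sits in the die between the red pin at (428,222) and the keeper bar. Next I'll rerun the measurements with the depth outliers removed.

```bash
cat >> m.py <<'E'
print('----')
rep('mallet top',box(220,270,310,330)&(Z>.085)&(Z<.1))
t=box(520,235,610,355)
rep('tray',t&(Z>.014)&(Z<.03)); rep('trayfloor',t&(Z>.002)&(Z<.012)&(S>60)&(H>5)&(H<25))
rep('tray col',t&(S>60)&(Z<.03)&(H<25))
rep('cover',b&(H>90)&(H<115)&(S>100)&(Z<.046))
rep('tape',box(165,345,230,410)&(Z>.03)&(Z<.06)); rep('purple',box(245,400,335,460)&(Z>.01)&(Z<.04))
rep('othmallet',box(150,190,220,290)&(Z>.01)&(Z<.15))
rep('screwbin',box(605,335,670,405)&(Z>.03)&(Z<.06))
K,R,tt=P('top')
from h import ray
mm=(box(220,270,310,330)&(Z>.085)&(Z<.1)); v,u=np.nonzero(mm); print('ray',ray('top',(u.mean(),v.mean()),.093))
E
python3 m.py | sed -n '/----/,$p'
```

```text
----
mallet top 195 mean [0.5046 0.3299 0.0932] zmed 0.0932 rect [504.5 331. ] [47.  45.9] 85.66
tray 356 mean [ 0.5247 -0.3337  0.0213] zmed 0.0215 rect [ 526.2 -332.9] [221.  136.2] 1.75
trayfloor 1695 mean [ 0.5268 -0.3355  0.0061] zmed 0.0059 rect [ 529.4 -339.6] [219.2 133.1] 1.84
tray col 2544 mean [ 0.5267 -0.3365  0.0072] zmed 0.0058 rect [ 528.2 -336. ] [223.7 142.3] 1.86
cover 433 mean [0.4907 0.0043 0.0386] zmed 0.04 rect [ 4.929e+02 -2.000e-01] [ 52.8 124.9] 16.79
tape 256 mean [0.3467 0.4661 0.0433] zmed 0.0442 rect [347.2 466.1] [86.9 89.5] 0.14
purple 547 mean [0.2381 0.2475 0.0223] zmed 0.0223 rect [237.9 250.2] [159.  102.5] 80.68
othmallet 554 mean [0.628  0.4929 0.0647] zmed 0.0576 rect [660.1 520.4] [117.5 218.6] 66.58
screwbin 249 mean [ 0.3575 -0.4797  0.045 ] zmed 0.0466 rect [ 359.4 -478.8] [100.5  92.9] 9.33
ray [0.50462997 0.32990898 0.093     ]
```

```bash
cat > to.py <<'E'
import sys
from h import *
s=observe(); R=np.array(s['tcp_rot']); p=np.array(s['ee_pos'])
yaw=np.degrees(np.arctan2(R[1,0],R[0,0])); print('t',s['clock'],'p',p.round(4),'yaw',yaw.round(2),'q',np.round(s['joint_positions'],0),'F',np.round(s['wrist_force'],1),'w',round(s['gripper_width']*85,1),'g',s['grip_force'])
for a in sys.argv[1:]:
    x,y,z,w=map(float,a.split(',')); d=R.T@(np.array([x,y,z])-p)/.03
    print(a,'->',d.round(3),'turn',round(-(w-yaw)/6,3))
    # assume reached exactly pointing down
    p=np.array([x,y,z]); yaw=w; c,q=np.cos(np.radians(w)),np.sin(np.radians(w)); R=np.array([[c,q,0],[q,-c,0],[0,0,-1]])
E
python3 to.py .46,-.25,.25,80 .5045,.16,.25,140 .5045,.331,.16,172.6 .5045,.331,.066,172.6
```

```text
t 0.1 p [ 0.1799 -0.6241  0.2474] yaw 16.08 q [71. 27. -1. 92.  0. 61. -3.] F [-0.1  0.1 -0.2] w 85.0 g 0.0
.46,-.25,.25,80 -> [12.425 -9.396 -0.072] turn -10.653
.5045,.16,.25,140 -> [13.717 -0.912  0.   ] turn -10.0
.5045,.331,.16,172.6 -> [3.664 4.366 3.   ] turn -5.433
.5045,.331,.066,172.6 -> [0.    0.    3.133] turn -0.0
```

Emit:
step_arm(
  deltas=[
    {"x": 12.4,"y": -9.4,"z": 0,"turn": -10.6},
    {"x": 12.4,"y": -9.4,"z": 0,"turn": -10.6},
    {"x": 12.4,"y": -9.4,"z": 0,"turn": -10.6},
    {"x": 12.4,"y": -9.4,"z": 0,"turn": -10.6},
    {"x": 12.4,"y": -9.4,"z": 0,"turn": -10.6},
    {"x": 12.4,"y": -9.4,"z": 0,"turn": -10.6},
    {"x": 12.4,"y": -9.4,"z": 0,"turn": -10.6},
    {"x": 12.4,"y": -9.4,"z": 0,"turn": -10.6},
    {"x": 12.4,"y": -9.4,"z": 0,"turn": -10.6},
    {"x": 12.4,"y": -9.4,"z": 0,"turn": -10.6},
  ],
  jaw=1,
)

```text
clock: 0.93
ee_pos: [0.43, -0.2889, 0.2482]
tcp_rot: [[0.175, 0.985, -0.0], [0.985, -0.175, 0.0], [-0.0, -0.0, -1.0]]
wrist_force: [0.9, 0.3, -0.2]
gripper_width: 1.0
grip_force: 0.0
```

```bash
python3 to.py .5045,.16,.25,140
```

```text
t 0.9333 p [ 0.43   -0.2889  0.2482] yaw 79.94 q [ 50.  16. -23. 109.   8.  56.  13.] F [ 0.9  0.3 -0.2] w 85.0 g 0.0
.5045,.16,.25,140 -> [15.167 -0.169 -0.06 ] turn -10.01
```

Emit:
step_arm(
  deltas=[
    {"x": 15,"y": -0.2,"z": 0,"turn": -10},
    {"x": 15,"y": -0.2,"z": 0,"turn": -10},
    {"x": 15,"y": -0.2,"z": 0,"turn": -10},
    {"x": 15,"y": -0.2,"z": 0,"turn": -10},
    {"x": 15,"y": -0.2,"z": 0,"turn": -10},
    {"x": 15,"y": -0.2,"z": 0,"turn": -10},
    {"x": 15,"y": -0.2,"z": 0,"turn": -10},
    {"x": 15,"y": -0.2,"z": 0,"turn": -10},
    {"x": 15,"y": -0.2,"z": 0,"turn": -10},
    {"x": 15,"y": -0.2,"z": 0,"turn": -10},
  ],
)

```text
clock: 1.77
ee_pos: [0.4984, 0.1218, 0.2481]
tcp_rot: [[-0.764, 0.646, -0.0], [0.646, 0.764, -0.0], [-0.0, -0.0, -1.0]]
wrist_force: [1.3, 0.0, 0.1]
gripper_width: 1.001
grip_force: 0.0
```

```bash
python3 to.py .5045,.330,.16,172.6
```

```text
t 1.7667 p [0.4984 0.1218 0.2481] yaw 139.78 q [ 19.  20. -44. 109.  16.  58.  18.] F [1.3 0.  0.1] w 85.1 g 0.0
.5045,.330,.16,172.6 -> [4.326 5.433 2.935] turn -5.471
```

Emit:
step_arm(
  deltas=[
    {"x": 4.3,"y": 5.4,"z": 2.5,"turn": -5.5},
    {"x": 4.3,"y": 5.4,"z": 2.5,"turn": -5.5},
    {"x": 4.3,"y": 5.4,"z": 2.5,"turn": -5.5},
    {"x": 4.3,"y": 5.4,"z": 2.5,"turn": -5.5},
    {"x": 4.3,"y": 5.4,"z": 2.5,"turn": -5.5},
    {"x": 4.3,"y": 5.4,"z": 2.5,"turn": -5.5},
    {"x": 4.3,"y": 5.4,"z": 2.5,"turn": -5.5},
    {"x": 4.3,"y": 5.4,"z": 2.5,"turn": -5.5},
    {"x": 4.3,"y": 5.4,"z": 2.5,"turn": -5.5},
    {"x": 4.3,"y": 5.4,"z": 2.5,"turn": -5.5},
  ],
)

```text
clock: 2.6
ee_pos: [0.506, 0.3251, 0.1737]
tcp_rot: [[-0.991, 0.13, 0.001], [0.13, 0.991, -0.001], [-0.001, -0.001, -1.0]]
wrist_force: [-0.3, -0.1, -0.2]
gripper_width: 0.999
grip_force: 0.0
```

```bash
python3 to.py .5045,.330,.066,172.6
```

```text
t 2.6 p [0.506  0.3251 0.1737] yaw 172.5 q [ -2.  36. -47. 100.  31.  57.  22.] F [-0.3 -0.1 -0.2] w 84.9 g 0.0
.5045,.330,.066,172.6 -> [0.075 0.158 3.591] turn -0.016
```

Emit:
step_arm(
  deltas=[
    {"x": 0.1,"y": 0.15,"z": 0},
    {"x": 0.1,"y": 0.15,"z": 0.5},
    {"x": 0.1,"y": 0.15,"z": 1.2},
    {"x": 0.1,"y": 0.15,"z": 2},
    {"x": 0.1,"y": 0.15,"z": 2.8},
    {"x": 0.1,"y": 0.15,"z": 3.3},
    {"x": 0.1,"y": 0.15,"z": 3.6},
    {"x": 0.1,"y": 0.15,"z": 3.6},
    {"x": 0.1,"y": 0.15,"z": 3.6},
    {"x": 0.1,"y": 0.15,"z": 3.6},
  ],
)

```text
invalid input at $.deltas[0]: expected keys x, y, z, turn
```

Emit:
step_arm(
  deltas=[
    {"z": 0},
    {"z": 0},
    {"z": 0},
    {"z": 0},
    {"z": 0},
    {"z": 0},
    {"z": 0},
    {"z": 0},
    {"z": 0},
    {"z": 0},
  ],
  jaw=0,
  newtons=80,
)

```text
invalid input at $.deltas[0]: expected keys x, y, z, turn
```

```bash
python3 to.py
```

```text
t 2.6 p [0.506  0.3251 0.1737] yaw 172.5 q [ -2.  36. -47. 100.  31.  57.  22.] F [-0.3 -0.1 -0.2] w 84.9 g 0.0
```

Emit:
step_arm(
  deltas=[
    {"x": 0.1,"y": 0.15,"z": 0,"turn": 0},
    {"x": 0.1,"y": 0.15,"z": 0.5,"turn": 0},
    {"x": 0.1,"y": 0.15,"z": 1.2,"turn": 0},
    {"x": 0.1,"y": 0.15,"z": 2,"turn": 0},
    {"x": 0.1,"y": 0.15,"z": 2.8,"turn": 0},
    {"x": 0.1,"y": 0.15,"z": 3.3,"turn": 0},
    {"x": 0.1,"y": 0.15,"z": 3.6,"turn": 0},
    {"x": 0.1,"y": 0.15,"z": 3.6,"turn": 0},
    {"x": 0.1,"y": 0.15,"z": 3.6,"turn": 0},
    {"x": 0.1,"y": 0.15,"z": 3.6,"turn": 0},
  ],
)

```text
clock: 3.43
ee_pos: [0.5032, 0.3327, 0.0664]
tcp_rot: [[-0.992, 0.127, 0.002], [0.127, 0.992, 0.001], [-0.001, 0.001, -1.0]]
wrist_force: [-0.4, 1.1, 0.1]
gripper_width: 1.0
grip_force: 0.0
```

```bash
python3 to.py .5045,.330,.066,172.6
```

```text
t 3.4333 p [0.5032 0.3327 0.0664] yaw 172.69 q [ -7.  44. -41. 103.  38.  48.  16.] F [-0.4  1.1  0.1] w 85.0 g 0.0
.5045,.330,.066,172.6 -> [-0.056 -0.084  0.014] turn 0.014
```

Emit:
step_arm(
  deltas=[
    {"x": -0.05,"y": -0.1,"z": 0,"turn": 0},
    {"x": -0.05,"y": -0.1,"z": 0,"turn": 0},
    {"x": -0.05,"y": -0.1,"z": 0,"turn": 0},
    {"x": -0.05,"y": -0.1,"z": 0,"turn": 0},
    {"x": -0.05,"y": -0.1,"z": 0,"turn": 0},
    {"x": -0.05,"y": -0.1,"z": 0,"turn": 0},
    {"x": -0.05,"y": -0.1,"z": 0,"turn": 0},
    {"x": -0.05,"y": -0.1,"z": 0,"turn": 0},
    {"x": -0.05,"y": -0.1,"z": 0,"turn": 0},
    {"x": -0.05,"y": -0.1,"z": 0,"turn": 0},
  ],
  jaw=0,
  newtons=80,
)

```text
clock: 4.27
ee_pos: [0.5043, 0.3292, 0.0662]
tcp_rot: [[-0.992, 0.127, 0.001], [0.127, 0.992, 0.0], [-0.001, 0.0, -1.0]]
wrist_force: [0.2, -0.1, 6.8]
gripper_width: 0.527
grip_force: 81.8
```

```bash
python3 to.py .505,.330,.16,172.6 .458,.108,.160,172.6
```

```text
t 4.2667 p [0.5043 0.3292 0.0662] yaw 172.68 q [ -7.  44. -41. 103.  38.  48.  16.] F [ 0.2 -0.1  6.8] w 44.8 g 81.80873215198517
.505,.330,.16,172.6 -> [-0.024  0.032 -3.127] turn 0.013
.458,.108,.160,172.6 -> [ 0.601 -7.54   0.   ] turn -0.0
```

Emit:
step_arm(
  deltas=[
    {"x": 0,"y": 0,"z": -0.3,"turn": 0},
    {"x": 0,"y": 0,"z": -0.8,"turn": 0},
    {"x": 0,"y": 0,"z": -1.4,"turn": 0},
    {"x": 0,"y": 0,"z": -2.1,"turn": 0},
    {"x": 0,"y": 0,"z": -2.8,"turn": 0},
    {"x": 0,"y": 0,"z": -3.2,"turn": 0},
    {"x": 0,"y": -0.5,"z": -3.2,"turn": 0},
    {"x": 0.1,"y": -1.2,"z": -3.2,"turn": 0},
    {"x": 0.2,"y": -2,"z": -3.2,"turn": 0},
    {"x": 0.2,"y": -2.8,"z": -3.2,"turn": 0},
  ],
)

```text
clock: 5.1
ee_pos: [0.4856, 0.2456, 0.1613]
tcp_rot: [[-0.992, 0.126, -0.001], [0.126, 0.992, -0.001], [0.001, -0.001, -1.0]]
wrist_force: [-0.6, -0.7, -3.6]
gripper_width: 0.528
grip_force: 82.8
```

```bash
python3 to.py .458,.108,.160,172.6
```

```text
t 5.1 p [0.4856 0.2456 0.1613] yaw 172.78 q [  7.  32. -48. 109.  30.  53.  27.] F [-0.6 -0.7 -3.6] w 44.9 g 82.79220253229141
.458,.108,.160,172.6 -> [ 0.337 -4.666  0.048] turn 0.031
```

Emit:
step_arm(
  deltas=[
    {"x": 0.1,"y": -0.8,"z": 0,"turn": 0},
    {"x": 0.2,"y": -1.7,"z": 0,"turn": 0},
    {"x": 0.3,"y": -2.6,"z": 0,"turn": 0},
    {"x": 0.3,"y": -3.5,"z": 0,"turn": 0},
    {"x": 0.3,"y": -4.2,"z": 0,"turn": 0},
    {"x": 0.3,"y": -4.6,"z": 0,"turn": 0},
    {"x": 0.3,"y": -4.6,"z": 0,"turn": 0},
    {"x": 0.3,"y": -4.6,"z": 0,"turn": 0},
    {"x": 0.3,"y": -4.6,"z": 0,"turn": 0},
    {"x": 0.3,"y": -4.6,"z": 0,"turn": 0},
  ],
)

```text
clock: 5.93
ee_pos: [0.4606, 0.1118, 0.1615]
tcp_rot: [[-0.992, 0.126, 0.0], [0.126, 0.992, 0.001], [-0.0, 0.001, -1.0]]
wrist_force: [-0.8, 0.6, -4.7]
gripper_width: 0.53
grip_force: 83.1
```

```bash
python3 to.py .458,.108,.133,172.6 .458,.108,.108,172.6
python3 - <<'E'
from h import *
im,d=camera('side'); cv2.imwrite('pics/s1.png',cv2.resize(im[120:260,190:340][...,::-1],(640,597),interpolation=cv2.INTER_CUBIC))
E
```

```text
t 5.9333 p [0.4606 0.1118 0.1615] yaw 172.78 q [ 24.  26. -51. 118.  27.  48.  41.] F [-0.8  0.6 -4.7] w 45.0 g 83.12475711107254
.458,.108,.133,172.6 -> [ 0.07  -0.137  0.95 ] turn 0.03
.458,.108,.108,172.6 -> [0.    0.    0.833] turn -0.0
```

View pics/s1.png

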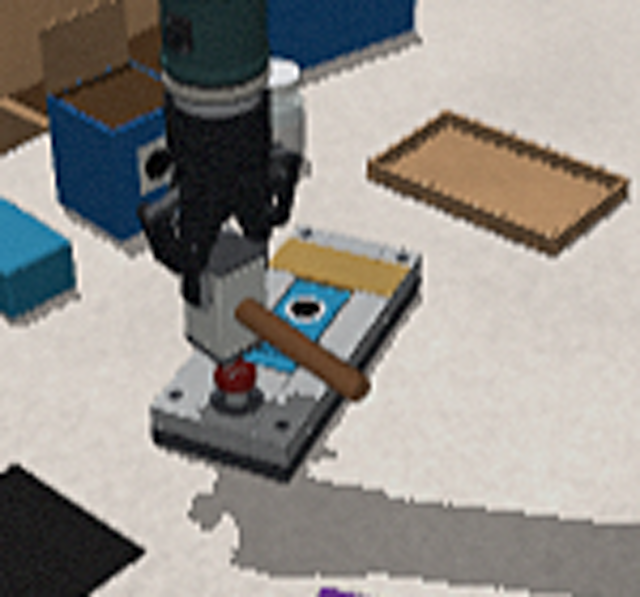

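The mallet is held upright above the red pin at (235,377), with its handle clear of the cover. Next I press down.

Emit:
step_arm(
  deltas=[
    {"x": 0.05,"y": -0.13,"z": 0.3,"turn": 0},
    {"x": 0.05,"y": -0.13,"z": 0.6,"turn": 0},
    {"x": 0.05,"y": -0.13,"z": 0.8,"turn": 0},
    {"x": 0.05,"y": -0.13,"z": 0.95,"turn": 0},
    {"x": 0.05,"y": -0.13,"z": 1.1,"turn": 0},
    {"x": 0.05,"y": -0.13,"z": 1.25,"turn": 0},
    {"x": 0.05,"y": -0.13,"z": 1.4,"turn": 0},
    {"x": 0.05,"y": -0.13,"z": 1.5,"turn": 0},
    {"x": 0.05,"y": -0.13,"z": 1.6,"turn": 0},
    {"x": 0.05,"y": -0.13,"z": 1.65,"turn": 0},
  ],
)

```text
clock: 6.82
ee_pos: [0.4578, 0.1068, 0.1118]
tcp_rot: [[-0.992, 0.127, -0.002], [0.127, 0.992, -0.002], [0.002, -0.002, -1.0]]
wrist_force: [-4.3, -1.9, 9.5]
gripper_width: 0.528
grip_force: 84.4
```

Emit:
step_arm(
  deltas=[
    {"x": 0,"y": 0,"z": 0.03,"turn": 0},
    {"x": 0,"y": 0,"z": 0.06,"turn": 0},
    {"x": 0,"y": 0,"z": 0.09,"turn": 0},
    {"x": 0,"y": 0,"z": 0.12,"turn": 0},
    {"x": 0,"y": 0,"z": 0.14,"turn": 0},
    {"x": 0,"y": 0,"z": 0.16,"turn": 0},
    {"x": 0,"y": 0,"z": 0.16,"turn": 0},
    {"x": 0,"y": 0,"z": 0.16,"turn": 0},
    {"x": 0,"y": 0,"z": 0.16,"turn": 0},
    {"x": 0,"y": 0,"z": 0.16,"turn": 0},
  ],
)

```text
clock: 7.65
ee_pos: [0.4579, 0.1069, 0.108]
tcp_rot: [[-0.992, 0.127, -0.001], [0.127, 0.992, -0.003], [0.001, -0.003, -1.0]]
wrist_force: [-6.9, -2.8, 17.0]
gripper_width: 0.527
grip_force: 85.7
```

```bash
python3 to.py
```

```text
t 7.65 p [0.4579 0.1069 0.108 ] yaw 172.71 q [ 21.  31. -46. 120.  33.  43.  36.] F [-6.9 -2.8 17. ] w 44.8 g 85.69767773151398
```

Emit:
step_arm(
  deltas=[
    {"x": 0,"y": 0,"z": 0.02,"turn": 0},
    {"x": 0,"y": 0,"z": 0.04,"turn": 0},
    {"x": 0,"y": 0,"z": 0.06,"turn": 0},
    {"x": 0,"y": 0,"z": 0.08,"turn": 0},
    {"x": 0,"y": 0,"z": 0.1,"turn": 0},
    {"x": 0,"y": 0,"z": 0.1,"turn": 0},
    {"x": 0,"y": 0,"z": 0.1,"turn": 0},
    {"x": 0,"y": 0,"z": 0.1,"turn": 0},
    {"x": 0,"y": 0,"z": 0.1,"turn": 0},
    {"x": 0,"y": 0,"z": 0.1,"turn": 0},
  ],
)

```text
clock: 8.48
ee_pos: [0.4581, 0.1071, 0.1077]
tcp_rot: [[-0.992, 0.127, -0.0], [0.127, 0.992, -0.006], [-0.001, -0.006, -1.0]]
wrist_force: [-18.1, -6.5, 50.3]
gripper_width: 0.532
grip_force: 89.4
```

```bash
python3 to.py .458,.108,.16,172.6 .5045,.330,.16,172.6
```

```text
t 8.4833 p [0.4581 0.1071 0.1077] yaw 172.72 q [ 20.  31. -46. 120.  33.  43.  36.] F [-18.1  -6.5  50.3] w 45.2 g 89.44278985261917
.458,.108,.16,172.6 -> [ 0.006  0.019 -1.744] turn 0.02
.5045,.330,.16,172.6 -> [-0.584  7.538  0.   ] turn -0.0
```

Emit:
step_arm(
  deltas=[
    {"x": 0,"y": 0,"z": -0.1,"turn": 0},
    {"x": 0,"y": 0,"z": -0.4,"turn": 0},
    {"x": 0,"y": 0,"z": -0.9,"turn": 0},
    {"x": 0,"y": 0,"z": -1.4,"turn": 0},
    {"x": 0,"y": 0.3,"z": -1.8,"turn": 0},
    {"x": 0,"y": 0.8,"z": -1.8,"turn": 0},
    {"x": -0.1,"y": 1.6,"z": -1.8,"turn": 0},
    {"x": -0.2,"y": 2.6,"z": -1.8,"turn": 0},
    {"x": -0.3,"y": 3.6,"z": -1.8,"turn": 0},
    {"x": -0.4,"y": 4.6,"z": -1.8,"turn": 0},
  ],
)

```text
clock: 9.32
ee_pos: [0.4884, 0.2433, 0.1576]
tcp_rot: [[-0.992, 0.128, -0.001], [0.128, 0.992, 0.0], [0.001, 0.0, -1.0]]
wrist_force: [0.4, -0.4, -4.4]
gripper_width: 0.53
grip_force: 83.2
```

```bash
python3 to.py .5045,.329,.16,172.6
```

```text
t 9.3167 p [0.4884 0.2433 0.1576] yaw 172.64 q [  7.  33. -48. 109.  30.  52.  27.] F [ 0.4 -0.4 -4.4] w 45.0 g 83.2001468539238
.5045,.329,.16,172.6 -> [-0.167  2.904 -0.082] turn 0.006
```

Emit:
step_arm(
  deltas=[
    {"x": -0.15,"y": 0.9,"z": 0,"turn": 0},
    {"x": -0.15,"y": 1.7,"z": 0.2,"turn": 0},
    {"x": -0.15,"y": 2.3,"z": 0.5,"turn": 0},
    {"x": -0.15,"y": 2.6,"z": 0.9,"turn": 0},
    {"x": -0.15,"y": 2.7,"z": 1.4,"turn": 0},
    {"x": -0.15,"y": 2.7,"z": 1.9,"turn": 0},
    {"x": -0.15,"y": 2.7,"z": 2.3,"turn": 0},
    {"x": -0.15,"y": 2.7,"z": 2.6,"turn": 0},
    {"x": -0.15,"y": 2.7,"z": 2.7,"turn": 0},
    {"x": -0.15,"y": 2.7,"z": 2.8,"turn": 0},
  ],
)

```text
clock: 10.15
ee_pos: [0.5029, 0.3212, 0.0733]
tcp_rot: [[-0.992, 0.128, -0.001], [0.128, 0.992, -0.001], [0.001, -0.001, -1.0]]
wrist_force: [-0.3, -0.3, -5.4]
gripper_width: 0.528
grip_force: 83.2
```

```bash
python3 to.py .5045,.329,.0665,172.6
```

```text
t 10.15 p [0.5029 0.3212 0.0733] yaw 172.63 q [ -6.  43. -41. 104.  37.  48.  17.] F [-0.3 -0.3 -5.4] w 44.9 g 83.15061718225479
.5045,.329,.0665,172.6 -> [-0.018  0.266  0.227] turn 0.005
```

Emit:
step_arm(
  deltas=[
    {"x": 0,"y": 0,"z": 0.06,"turn": 0},
    {"x": 0,"y": 0,"z": 0.12,"turn": 0},
    {"x": 0,"y": 0,"z": 0.16,"turn": 0},
    {"x": 0,"y": 0,"z": 0.19,"turn": 0},
    {"x": 0,"y": 0,"z": 0.21,"turn": 0},
    {"x": 0,"y": 0,"z": 0.22,"turn": 0},
    {"x": 0,"y": 0,"z": 0.22,"turn": 0},
    {"x": 0,"y": 0,"z": 0.22,"turn": 0},
    {"x": 0,"y": 0,"z": 0.22,"turn": 0},
    {"x": 0,"y": 0,"z": 0.22,"turn": 0},
  ],
)

```text
clock: 10.98
ee_pos: [0.5028, 0.3221, 0.0674]
tcp_rot: [[-0.992, 0.127, 0.0], [0.127, 0.992, 0.0], [-0.0, 0.0, -1.0]]
wrist_force: [0.3, 0.4, -5.2]
gripper_width: 0.528
grip_force: 83.2
```

```bash
python3 to.py
```

```text
t 10.9833 p [0.5028 0.3221 0.0674] yaw 172.69 q [ -6.  43. -41. 104.  38.  47.  17.] F [ 0.3  0.4 -5.2] w 44.9 g 83.15138965845108
```

Emit:
step_arm(
  deltas=[
    {"x": 0,"y": 0,"z": 0.02,"turn": 0},
    {"x": 0,"y": 0,"z": 0.04,"turn": 0},
    {"x": 0,"y": 0,"z": 0.05,"turn": 0},
    {"x": 0,"y": 0,"z": 0.06,"turn": 0},
    {"x": 0,"y": 0,"z": 0.06,"turn": 0},
    {"x": 0,"y": 0,"z": 0.06,"turn": 0},
    {"x": 0,"y": 0,"z": 0.06,"turn": 0},
    {"x": 0,"y": 0,"z": 0.06,"turn": 0},
    {"x": 0,"y": 0,"z": 0.06,"turn": 0},
    {"x": 0,"y": 0,"z": 0.06,"turn": 0},
  ],
)

```text
clock: 11.82
ee_pos: [0.5029, 0.3221, 0.0662]
tcp_rot: [[-0.992, 0.127, 0.0], [0.127, 0.992, -0.0], [-0.0, -0.0, -1.0]]
wrist_force: [-1.5, -1.5, 5.6]
gripper_width: 0.527
grip_force: 84.3
```

Emit:
step_arm(
  deltas=[
    {"x": 0,"y": 0,"z": 0,"turn": 0},
    {"x": 0,"y": 0,"z": 0,"turn": 0},
    {"x": 0,"y": 0,"z": 0,"turn": 0},
    {"x": 0,"y": 0,"z": 0,"turn": 0},
    {"x": 0,"y": 0,"z": 0,"turn": 0},
    {"x": 0,"y": 0,"z": 0,"turn": 0},
    {"x": 0,"y": 0,"z": 0,"turn": 0},
    {"x": 0,"y": 0,"z": 0,"turn": 0},
    {"x": 0,"y": 0,"z": 0,"turn": 0},
    {"x": 0,"y": 0,"z": 0,"turn": 0},
  ],
  jaw=1,
)

```text
clock: 12.65
ee_pos: [0.5028, 0.322, 0.0656]
tcp_rot: [[-0.992, 0.127, 0.0], [0.127, 0.992, 0.0], [-0.0, 0.0, -1.0]]
wrist_force: [-0.6, 0.1, -0.2]
gripper_width: 1.0
grip_force: 0.0
```

Emit:
step_arm(
  deltas=[
    {"x": 0,"y": 0,"z": -0.3,"turn": 0},
    {"x": 0,"y": 0,"z": -1,"turn": 0},
    {"x": 0,"y": 0,"z": -2,"turn": 0},
    {"x": 0,"y": 0,"z": -3,"turn": 0},
    {"x": 0,"y": 0,"z": -4,"turn": 0},
    {"x": 0,"y": 0,"z": -4.5,"turn": 0},
    {"x": 0,"y": -1,"z": -4.5,"turn": 1},
    {"x": 0,"y": -2,"z": -4.5,"turn": 2},
    {"x": 0,"y": -3,"z": -4.5,"turn": 3},
    {"x": 0,"y": -4,"z": -4.5,"turn": 4},
  ],
)

```text
clock: 13.48
ee_pos: [0.487, 0.2016, 0.2006]
tcp_rot: [[-0.852, 0.524, -0.0], [0.524, 0.852, -0.0], [-0.0, -0.0, -1.0]]
wrist_force: [0.6, -1.1, 0.2]
gripper_width: 0.996
grip_force: 0.0
```

```bash
cat > m2.py <<'E'
from h import *
o=np.array([.4907,.0030,0]); a=np.radians(17.23); D=np.array([[np.cos(a),-np.sin(a),0],[np.sin(a),np.cos(a),0],[0,0,1]])
im,d=camera('top'); W=world('top',d); L=(W-o)@D
hsv=cv2.cvtColor(im,cv2.COLOR_RGB2HSV); H,S=hsv[...,0].astype(int),hsv[...,1].astype(int)
m=(H>90)&(H<115)&(S>90)&(abs(L[...,0])<.045)&(L[...,1]>-.1)&(L[...,1]<.1)&(L[...,2]<.12)
p=L[m]; print(m.sum(),'die-frame y/z profile')
for y in np.arange(-.06,.08,.012):
    q=p[abs(p[:,1]-y)<.006]
    if len(q): print(round(y,3),len(q),'z',np.median(q[:,2]).round(4),'x',q[:,0].min().round(4),q[:,0].max().round(4))
m=((H<8)|(H>172))&(S>120)&(abs(L[...,0])<.03)&(abs(L[...,1]-.11)<.03); print('pin',L[m].mean(0).round(4),m.sum())
cv2.imwrite('pics/t2.png',cv2.resize(im[150:260,120:330][...,::-1],(800,420),interpolation=cv2.INTER_CUBIC))
E
python3 m2.py; python3 to.py
```

```text
452 die-frame y/z profile
-0.06 45 z 0.0476 x -0.0238 0.0276
-0.048 52 z 0.0507 x -0.0241 0.0274
-0.036 21 z 0.0498 x -0.0252 0.027
-0.024 15 z 0.0549 x -0.0248 0.0273
-0.012 33 z 0.0558 x -0.0252 0.0274
-0.0 54 z 0.0566 x -0.0242 0.0274
0.012 54 z 0.0608 x -0.0244 0.0271
0.024 55 z 0.0607 x -0.0251 0.0251
0.036 55 z 0.0638 x -0.0248 0.0244
0.048 55 z 0.0665 x -0.0246 0.0276
0.06 12 z 0.0673 x -0.0236 0.0219
pin [0.0008 0.1085 0.046 ] 69
t 13.5333 p [0.4869 0.1947 0.1997] yaw 147.78 q [ 10.  25. -45. 110.  22.  54.  13.] F [-1.  -4.3 -0.8] w 85.0 g 0.0
```

View pics/t2.png

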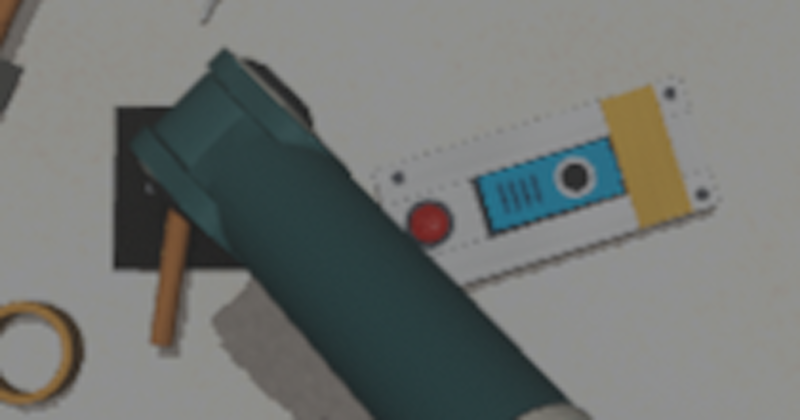

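The pin is down (top at 46 mm), the cover slopes about 9° with its +y end raised, and the mallet handle is still over the mat at (165,300).

```bash
python3 to.py .4775,.0481,.12,107.2 .4775,.0481,.059,107.2
```

```text
t 13.5333 p [0.4869 0.1947 0.1997] yaw 147.78 q [ 10.  25. -45. 110.  22.  54.  13.] F [-1.  -4.3 -0.8] w 85.0 g 0.0
.4775,.0481,.12,107.2 -> [-2.336 -4.283  2.693] turn 6.763
.4775,.0481,.059,107.2 -> [0.    0.    2.033] turn -0.0
```

Emit:
step_arm(
  deltas=[
    {"x": -0.6,"y": -1,"z": 0,"turn": 1},
    {"x": -1.2,"y": -2,"z": 0.5,"turn": 2.1},
    {"x": -1.8,"y": -3,"z": 1,"turn": 3.2},
    {"x": -2.2,"y": -4,"z": 1.5,"turn": 4.3},
    {"x": -2.3,"y": -4.2,"z": 2,"turn": 5.4},
    {"x": -2.3,"y": -4.2,"z": 2.4,"turn": 6.4},
    {"x": -2.3,"y": -4.2,"z": 2.6,"turn": 6.8},
    {"x": -2.3,"y": -4.2,"z": 2.6,"turn": 6.8},
    {"x": -2.3,"y": -4.2,"z": 2.6,"turn": 6.8},
    {"x": -2.3,"y": -4.2,"z": 2.6,"turn": 6.8},
  ],
)

```text
clock: 14.37
ee_pos: [0.4813, 0.06, 0.123]
tcp_rot: [[-0.309, 0.951, 0.001], [0.951, 0.309, 0.0], [0.0, 0.001, -1.0]]
wrist_force: [-0.7, 0.2, -0.3]
gripper_width: 1.003
grip_force: 0.0
```

```bash
python3 to.py .4775,.0481,.059,107.2
```

```text
t 14.3667 p [0.4813 0.06   0.123 ] yaw 108.01 q [ 16.  26. -32. 119.  20.  41. -11.] F [-0.7  0.2 -0.3] w 85.3 g 0.0
.4775,.0481,.059,107.2 -> [-0.338 -0.243  2.133] turn 0.135
```

Emit:
step_arm(
  deltas=[
    {"x": -0.2,"y": -0.15,"z": 0.2,"turn": 0.13},
    {"x": -0.34,"y": -0.24,"z": 0.5,"turn": 0.13},
    {"x": -0.34,"y": -0.24,"z": 0.8,"turn": 0.13},
    {"x": -0.34,"y": -0.24,"z": 1.1,"turn": 0.13},
    {"x": -0.34,"y": -0.24,"z": 1.4,"turn": 0.13},
    {"x": -0.34,"y": -0.24,"z": 1.7,"turn": 0.13},
    {"x": -0.34,"y": -0.24,"z": 1.9,"turn": 0.13},
    {"x": -0.34,"y": -0.24,"z": 2,"turn": 0.13},
    {"x": -0.34,"y": -0.24,"z": 2,"turn": 0.13},
    {"x": -0.34,"y": -0.24,"z": 2,"turn": 0.13},
  ],
)

```text
clock: 15.2
ee_pos: [0.4773, 0.0478, 0.0625]
tcp_rot: [[-0.294, 0.956, -0.0], [0.956, 0.294, 0.0], [0.0, -0.0, -1.0]]
wrist_force: [0.2, -0.3, -0.1]
gripper_width: 1.0
grip_force: 0.0
```

```bash
python3 to.py .4775,.0481,.059,107.2
python3 - <<'E'
from h import *
im,d=camera('side'); cv2.imwrite('pics/s3.png',cv2.resize(im[150:260,220:320][...,::-1],(545,600),interpolation=cv2.INTER_CUBIC))
E
```

```text
t 15.2 p [0.4773 0.0478 0.0625] yaw 107.13 q [ 13.  31. -27. 121.  25.  34. -15.] F [ 0.2 -0.3 -0.1] w 85.0 g 0.0
.4775,.0481,.059,107.2 -> [0.008 0.008 0.115] turn -0.012
```

View pics/s3.png

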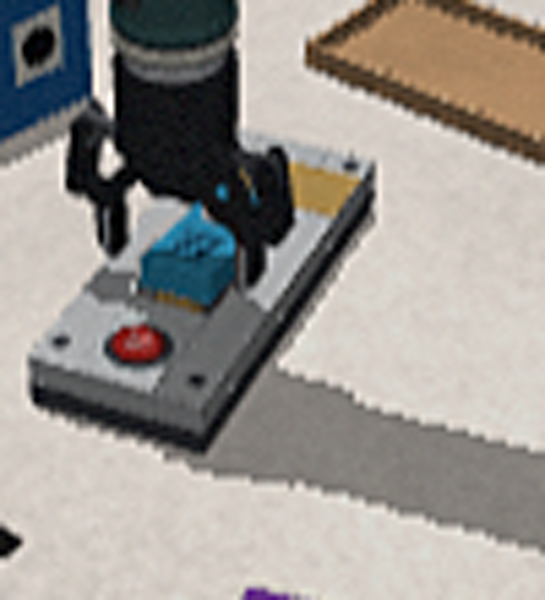

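The fingers straddle the cover's raised end at (190,250), with the tips above the die. The next move goes down 3 mm and closes.

Emit:
step_arm(
  deltas=[
    {"x": 0,"y": 0,"z": 0.1,"turn": 0},
    {"x": 0,"y": 0,"z": 0.1,"turn": 0},
    {"x": 0,"y": 0,"z": 0.1,"turn": 0},
    {"x": 0,"y": 0,"z": 0.1,"turn": 0},
    {"x": 0,"y": 0,"z": 0.1,"turn": 0},
    {"x": 0,"y": 0,"z": 0.1,"turn": 0},
    {"x": 0,"y": 0,"z": 0.1,"turn": 0},
    {"x": 0,"y": 0,"z": 0.1,"turn": 0},
    {"x": 0,"y": 0,"z": 0.1,"turn": 0},
    {"x": 0,"y": 0,"z": 0.1,"turn": 0},
  ],
  jaw=0,
  newtons=60,
)

```text
clock: 16.08
ee_pos: [0.4774, 0.0475, 0.0597]
tcp_rot: [[-0.294, 0.956, 0.0], [0.956, 0.294, -0.0], [-0.0, 0.0, -1.0]]
wrist_force: [-1.0, 0.3, 4.5]
gripper_width: 0.572
grip_force: 65.2
```

```bash
python3 to.py
```

```text
t 16.0833 p [0.4774 0.0475 0.0597] yaw 107.09 q [ 13.  31. -27. 121.  26.  33. -15.] F [-1.   0.3  4.5] w 48.6 g 65.24360418319702
```

Emit:
step_arm(
  deltas=[
    {"x": 0,"y": 0,"z": 0,"turn": 0},
    {"x": 0,"y": 0,"z": 0,"turn": 0},
    {"x": 0.05,"y": 0,"z": -0.008,"turn": 0},
    {"x": 0.15,"y": 0,"z": -0.025,"turn": 0},
    {"x": 0.25,"y": 0,"z": -0.041,"turn": 0},
    {"x": 0.35,"y": 0,"z": -0.058,"turn": 0},
    {"x": 0.45,"y": 0,"z": -0.075,"turn": 0},
    {"x": 0.55,"y": 0,"z": -0.091,"turn": 0},
    {"x": 0.65,"y": 0,"z": -0.108,"turn": 0},
    {"x": 0.7,"y": 0,"z": -0.116,"turn": 0},
  ],
  newtons=90,
)

```text
clock: 16.92
ee_pos: [0.4709, 0.0682, 0.0631]
tcp_rot: [[-0.295, 0.956, -0.0], [0.956, 0.295, 0.0], [0.0, -0.0, -1.0]]
wrist_force: [1.5, -4.3, 2.7]
gripper_width: 0.566
grip_force: 94.3
```

```bash
python3 to.py
```

```text
t 16.9167 p [0.4709 0.0682 0.0631] yaw 107.15 q [ 11.  31. -28. 121.  25.  34. -18.] F [ 1.5 -4.3  2.7] w 48.1 g 94.25267100334167
```

Emit:
step_arm(
  deltas=[
    {"x": 0.1,"y": 0,"z": -0.017,"turn": 0},
    {"x": 0.2,"y": 0,"z": -0.034,"turn": 0},
    {"x": 0.3,"y": 0,"z": -0.051,"turn": 0},
    {"x": 0.4,"y": 0,"z": -0.068,"turn": 0},
    {"x": 0.5,"y": 0,"z": -0.085,"turn": 0},
    {"x": 0.6,"y": 0,"z": -0.102,"turn": 0},
    {"x": 0.7,"y": 0,"z": -0.12,"turn": 0},
    {"x": 0.8,"y": 0,"z": -0.14,"turn": 0},
    {"x": 0.9,"y": 0,"z": -0.16,"turn": 0},
    {"x": 1.0,"y": 0,"z": -0.18,"turn": 0},
  ],
)

```text
clock: 17.75
ee_pos: [0.4617, 0.097, 0.0683]
tcp_rot: [[-0.294, 0.956, -0.001], [0.956, 0.294, 0.001], [0.001, -0.001, -1.0]]
wrist_force: [0.7, -0.5, -1.7]
gripper_width: 0.562
grip_force: 93.8
```

```bash
python3 to.py; sed -i 's/L\[...,1\]<.1)/L[...,1]<.16)/; s/np.arange(-.06,.08/np.arange(-.1,.14/;s/pics.t2/pics\/t3/' m2.py; python3 m2.py
```

```text
t 17.75 p [0.4617 0.097  0.0683] yaw 107.12 q [  7.  30. -28. 122.  25.  34. -21.] F [ 0.7 -0.5 -1.7] w 47.8 g 93.80717396736145
315 die-frame y/z profile
-0.064 8 z 0.0195 x -0.0114 0.0147
-0.052 34 z 0.0306 x -0.0153 0.0176
-0.04 34 z 0.0312 x -0.0151 0.0174
-0.028 34 z 0.0343 x -0.0154 0.017
-0.016 39 z 0.0367 x -0.0209 0.0258
-0.004 54 z 0.0568 x -0.0249 0.0274
0.008 43 z 0.0585 x -0.0253 0.0275
0.02 15 z 0.0603 x -0.0253 0.0274
0.032 19 z 0.0611 x -0.0248 0.0281
0.044 34 z 0.0639 x -0.025 0.025
0.056 1 z 0.0584 x 0.0065 0.0065
pin [nan nan nan] 0m2.py:10: RuntimeWarning: Mean of empty slice.
  m=((H<8)|(H>172))&(S>120)&(abs(L[...,0])<.03)&(abs(L[...,1]-.11)<.03); print('pin',L[m].mean(0).round(4),m.sum())
  ret = um.true_divide(
```

The tongue tip is now at die y ≈ -58 mm, clear of the keeper edge at -66. Next I lift.

Emit:
step_arm(
  deltas=[
    {"x": 0.1,"y": 0,"z": -0.1,"turn": 0},
    {"x": 0.15,"y": 0,"z": -0.3,"turn": 0},
    {"x": 0.15,"y": 0,"z": -0.6,"turn": 0},
    {"x": 0.15,"y": 0,"z": -1,"turn": 0},
    {"x": 0.15,"y": 0,"z": -1.5,"turn": 0},
    {"x": 0.15,"y": 0,"z": -2,"turn": 0},
    {"x": 0.15,"y": 0,"z": -2.5,"turn": 0},
    {"x": 0.15,"y": 0,"z": -3,"turn": 0},
    {"x": 0.15,"y": 0,"z": -3.4,"turn": 0},
    {"x": 0.15,"y": 0,"z": -3.6,"turn": 0},
  ],
)

```text
clock: 18.63
ee_pos: [0.4618, 0.1008, 0.179]
tcp_rot: [[-0.294, 0.956, 0.003], [0.956, 0.294, 0.0], [-0.001, 0.003, -1.0]]
wrist_force: [-0.4, -0.0, -3.2]
gripper_width: 0.564
grip_force: 93.6
```

```bash
python3 to.py .48,-.1,.18,60 .53,-.3,.18,1.8
```

```text
t 18.6333 p [0.4618 0.1008 0.179 ] yaw 107.09 q [ 14.  19. -35. 118.  15.  47. -13.] F [-0.4 -0.  -3.2] w 48.0 g 93.62151861190796
.48,-.1,.18,60 -> [-6.576 -1.387 -0.033] turn 7.849
.53,-.3,.18,1.8 -> [-4.94   4.777  0.   ] turn 9.7
```

Emit:
step_arm(
  deltas=[
    {"x": -0.3,"y": -0.1,"z": 0,"turn": 0.4},
    {"x": -0.9,"y": -0.2,"z": 0,"turn": 1.2},
    {"x": -1.7,"y": -0.4,"z": 0,"turn": 2.1},
    {"x": -2.5,"y": -0.5,"z": 0,"turn": 3},
    {"x": -3.3,"y": -0.7,"z": 0,"turn": 4},
    {"x": -4.1,"y": -0.9,"z": 0,"turn": 5},
    {"x": -4.9,"y": -1.1,"z": 0,"turn": 6},
    {"x": -5.6,"y": -1.2,"z": 0,"turn": 6.9},
    {"x": -6.2,"y": -1.3,"z": 0,"turn": 7.6},
    {"x": -6.6,"y": -1.4,"z": 0,"turn": 8},
  ],
)

```text
clock: 19.47
ee_pos: [0.4784, -0.1039, 0.176]
tcp_rot: [[0.52, 0.854, -0.001], [0.854, -0.52, -0.001], [-0.001, -0.001, -1.0]]
wrist_force: [-0.6, -0.9, -3.9]
gripper_width: 0.562
grip_force: 93.6
```

```bash
python3 to.py .597,-.332,.16,1.75
```

```text
t 19.4667 p [ 0.4784 -0.1039  0.176 ] yaw 58.67 q [ 26.  19. -20. 116.   9.  46. -31.] F [-0.6 -0.9 -3.9] w 47.8 g 93.56724143028259
.597,-.332,.16,1.75 -> [-4.439  7.332  0.534] turn 9.486
```

Emit:
step_arm(
  deltas=[
    {"x": -0.3,"y": 0.5,"z": 0,"turn": 0.7},
    {"x": -0.8,"y": 1.3,"z": 0,"turn": 1.7},
    {"x": -1.3,"y": 2.2,"z": 0,"turn": 2.8},
    {"x": -1.8,"y": 3.1,"z": 0,"turn": 3.9},
    {"x": -2.4,"y": 4,"z": 0,"turn": 5},
    {"x": -3,"y": 4.9,"z": 0,"turn": 6.1},
    {"x": -3.5,"y": 5.8,"z": 0,"turn": 7.2},
    {"x": -4,"y": 6.6,"z": 0,"turn": 8.3},
    {"x": -4.3,"y": 7.1,"z": 0,"turn": 9.2},
    {"x": -4.4,"y": 7.3,"z": 0,"turn": 9.5},
  ],
)

```text
clock: 20.3
ee_pos: [0.5988, -0.3301, 0.1753]
tcp_rot: [[1.0, 0.03, -0.001], [0.03, -1.0, -0.001], [-0.001, 0.001, -1.0]]
wrist_force: [0.2, 0.1, -3.3]
gripper_width: 0.565
grip_force: 93.6
```

```bash
cat > m3.py <<'E'
from h import *
im,d=camera('top'); W=world('top',d); hsv=cv2.cvtColor(im,cv2.COLOR_RGB2HSV); H,S=hsv[...,0].astype(int),hsv[...,1].astype(int)
a=np.radians(1.75); o=np.array([.527,-.334,0]); D=np.array([[np.cos(a),-np.sin(a),0],[np.sin(a),np.cos(a),0],[0,0,1]]); L=(W-o)@D
m=(H>90)&(H<115)&(S>90)&(abs(L[...,0])<.15)&(abs(L[...,1])<.09)&(L[...,2]<.25); p=L[m]
for x in np.arange(-.14,.15,.012):
    q=p[abs(p[:,0]-x)<.006]
    if len(q): print(round(x,3),len(q),'z',np.median(q[:,2]).round(4),'y',q[:,1].min().round(4),q[:,1].max().round(4))
t=(abs(L[...,0])<.115)&(abs(L[...,1])<.075)&(L[...,2]>.016)&(L[...,2]<.03)&(H<25)&(S>50); print('rim x',np.percentile(L[t][:,0],[1,99]),'y',np.percentile(L[t][:,1],[1,99]))
a=im[130:250,320:480]; cv2.imwrite('pics/t4_%d.png'%int(observe()['clock']),cv2.resize(a[...,::-1],(800,600),interpolation=cv2.INTER_CUBIC))
E
python3 m3.py; python3 to.py .597,-.332,.09,1.75; ls pics
```

```text
-0.032 6 z 0.1638 y 0.0236 0.0278
-0.02 12 z 0.1647 y 0.0206 0.0279
-0.008 13 z 0.167 y 0.0176 0.0272
0.004 12 z 0.169 y 0.0198 0.027
0.016 23 z 0.1713 y 0.0074 0.0267
0.028 30 z 0.173 y 0.0049 0.0267
0.04 34 z 0.1746 y 0.0001 0.0262
0.052 38 z 0.1766 y -0.0031 0.0253
0.064 9 z 0.1797 y 0.0029 0.0265
rim x [-0.11099467  0.10825881] y [0.02253409 0.06879973]
t 20.35 p [ 0.5991 -0.3294  0.1753] yaw 1.81 q [ 28.  34.  -3.  90.   2.  56. -64.] F [ 1.2 -0.4 -2.2] w 47.8 g 93.60047578811646
.597,-.332,.09,1.75 -> [-0.069  0.081  2.844] turn 0.009
crop0.png
s1.png
s3.png
side0.png
t2.png
t3.png
t4_20.png
top0.png
```

Emit:
step_arm(
  deltas=[
    {"x": -0.05,"y": 0.08,"z": 0.4,"turn": 0},
    {"x": -0.05,"y": 0.08,"z": 0.9,"turn": 0},
    {"x": -0.05,"y": 0.08,"z": 1.5,"turn": 0},
    {"x": -0.05,"y": 0.08,"z": 2.1,"turn": 0},
    {"x": -0.05,"y": 0.08,"z": 2.7,"turn": 0},
    {"x": -0.05,"y": 0.08,"z": 3.2,"turn": 0},
    {"x": -0.05,"y": 0.08,"z": 3.6,"turn": 0},
    {"x": -0.05,"y": 0.08,"z": 3.9,"turn": 0},
    {"x": -0.05,"y": 0.08,"z": 4,"turn": 0},
    {"x": -0.05,"y": 0.08,"z": 4,"turn": 0},
  ],
)

```text
clock: 21.18
ee_pos: [0.5974, -0.3287, 0.0556]
tcp_rot: [[0.999, 0.037, -0.001], [0.037, -0.999, 0.001], [-0.001, -0.001, -1.0]]
wrist_force: [-0.4, -0.3, -3.2]
gripper_width: 0.561
grip_force: 93.6
```

Emit:
step_arm(
  deltas=[
    {"x": 0,"y": 0,"z": 0.05,"turn": 0},
    {"x": 0,"y": 0,"z": 0.1,"turn": 0},
    {"x": 0,"y": 0,"z": 0.16,"turn": 0},
    {"x": 0,"y": 0,"z": 0.22,"turn": 0},
    {"x": 0,"y": 0,"z": 0.28,"turn": 0},
    {"x": 0,"y": 0,"z": 0.34,"turn": 0},
    {"x": 0,"y": 0,"z": 0.4,"turn": 0},
    {"x": 0,"y": 0,"z": 0.46,"turn": 0},
    {"x": 0,"y": 0,"z": 0.5,"turn": 0},
    {"x": 0,"y": 0,"z": 0.5,"turn": 0},
  ],
  newtons=20,
)

```text
clock: 22.02
ee_pos: [0.5988, -0.329, 0.042]
tcp_rot: [[0.999, 0.037, 0.002], [0.037, -0.999, -0.0], [0.002, 0.0, -1.0]]
wrist_force: [2.0, 1.3, 3.3]
gripper_width: 0.562
grip_force: 94.1
```

```bash
python3 to.py; python3 m3.py
```

```text
t 22.0167 p [ 0.5988 -0.329   0.042 ] yaw 2.13 q [ 28.  44.  -3.  93.   3.  43. -64.] F [2.  1.3 3.3] w 47.8 g 94.12510871887207
-0.044 1 z 0.0158 y 0.0168 0.0168
-0.032 14 z 0.0339 y 0.0155 0.0273
-0.02 15 z 0.0354 y 0.0127 0.0273
-0.008 9 z 0.037 y 0.0187 0.0268
0.004 9 z 0.0399 y 0.0197 0.0262
0.016 19 z 0.0404 y 0.0054 0.0286
0.028 33 z 0.0405 y 0.0008 0.0287
0.04 33 z 0.0443 y 0.0004 0.0311
0.052 37 z 0.0445 y -0.0035 0.0349
0.064 2 z 0.0495 y 0.0105 0.0291
rim x [-0.11075193  0.10791839] y [0.01312029 0.06923733]
```

Emit:
step_arm(
  deltas=[
    {"x": 0,"y": 0,"z": 0,"turn": 0},
    {"x": 0,"y": 0,"z": 0.04,"turn": 0},
    {"x": 0,"y": 0,"z": 0.08,"turn": 0},
    {"x": 0,"y": 0,"z": 0.13,"turn": 0},
    {"x": 0,"y": 0,"z": 0.18,"turn": 0},
    {"x": 0,"y": 0,"z": 0.23,"turn": 0},
    {"x": 0,"y": 0,"z": 0.28,"turn": 0},
    {"x": 0,"y": 0,"z": 0.32,"turn": 0},
    {"x": 0,"y": 0,"z": 0.35,"turn": 0},
    {"x": 0,"y": 0,"z": 0.37,"turn": 0},
  ],
  jaw=0,
  newtons=20,
)

```text
clock: 22.9
ee_pos: [0.5977, -0.3295, 0.0302]
tcp_rot: [[0.999, 0.037, -0.0], [0.037, -0.999, -0.0], [-0.0, 0.0, -1.0]]
wrist_force: [2.0, 0.9, 3.3]
gripper_width: 0.562
grip_force: 93.5
```

```bash
python3 to.py; python3 m3.py
```

```text
t 22.9 p [ 0.5977 -0.3295  0.0302] yaw 2.1 q [ 28.  45.  -3.  93.   3.  42. -64.] F [2.  0.9 3.3] w 47.8 g 93.54027986526489
-0.044 2 z 0.0275 y 0.0193 0.0224
-0.032 14 z 0.0304 y 0.0153 0.0263
-0.02 12 z 0.03 y 0.0145 0.0257
-0.008 11 z 0.0313 y 0.0186 0.0284
0.004 9 z 0.0329 y 0.0207 0.0286
0.016 24 z 0.0329 y 0.007 0.0279
0.028 29 z 0.0347 y 0.0021 0.028
0.04 31 z 0.0341 y -0.0014 0.03
0.052 35 z 0.0343 y -0.0018 0.0323
rim x [-0.11068572  0.10860865] y [0.01534626 0.06889416]
```

Emit:
step_arm(
  deltas=[
    {"x": 0,"y": 0,"z": 0.03,"turn": 0},
    {"x": 0,"y": 0,"z": 0.06,"turn": 0},
    {"x": 0,"y": 0,"z": 0.09,"turn": 0},
    {"x": 0,"y": 0,"z": 0.12,"turn": 0},
    {"x": 0,"y": 0,"z": 0.15,"turn": 0},
    {"x": 0,"y": 0,"z": 0.18,"turn": 0},
    {"x": 0,"y": 0,"z": 0.2,"turn": 0},
    {"x": 0,"y": 0,"z": 0.21,"turn": 0},
    {"x": 0,"y": 0,"z": 0.21,"turn": 0},
    {"x": 0,"y": 0,"z": 0.21,"turn": 0},
  ],
)

```text
clock: 23.78
ee_pos: [0.5976, -0.3291, 0.0238]
tcp_rot: [[0.999, 0.037, -0.0], [0.037, -0.999, 0.0], [-0.0, -0.0, -1.0]]
wrist_force: [2.1, -0.1, 1.7]
gripper_width: 0.56
grip_force: 93.3
```

```bash
python3 to.py; python3 m3.py
```

```text
t 23.7833 p [ 0.5976 -0.3291  0.0238] yaw 2.1 q [ 28.  45.  -3.  93.   3.  42. -64.] F [ 2.1 -0.1  1.7] w 47.6 g 93.3246123790741
-0.044 3 z 0.0297 y 0.0186 0.0264
-0.032 13 z 0.0281 y 0.015 0.0263
-0.02 13 z 0.027 y 0.0145 0.0279
-0.008 12 z 0.0287 y 0.02 0.0289
0.004 8 z 0.0277 y 0.0187 0.0271
0.016 24 z 0.0287 y 0.0041 0.0266
0.028 23 z 0.027 y 0.0024 0.0259
0.04 38 z 0.0284 y 0.0013 0.0309
0.052 31 z 0.028 y -0.0035 0.034
0.064 1 z 0.0293 y 0.0277 0.0277
rim x [-0.11076176  0.10855847] y [0.01433459 0.0686396 ]
```

The cover is level (top about 28 mm, floor 5 + 22 mm), so I release it and rise.

Emit:
step_arm(
  deltas=[
    {"x": 0,"y": 0,"z": 0,"turn": 0},
    {"x": 0,"y": 0,"z": 0,"turn": 0},
    {"x": 0,"y": 0,"z": 0,"turn": 0},
    {"x": 0,"y": 0,"z": 0,"turn": 0},
    {"x": 0,"y": 0,"z": 0,"turn": 0},
    {"x": 0,"y": 0,"z": 0,"turn": 0},
    {"x": 0,"y": 0,"z": 0,"turn": 0},
    {"x": 0,"y": 0,"z": 0,"turn": 0},
    {"x": 0,"y": 0,"z": 0,"turn": 0},
    {"x": 0,"y": 0,"z": 0,"turn": 0},
  ],
  jaw=0.8,
)

```text
clock: 24.67
ee_pos: [0.5978, -0.3292, 0.0241]
tcp_rot: [[0.999, 0.037, 0.0], [0.037, -0.999, -0.0], [0.0, 0.0, -1.0]]
wrist_force: [-0.1, -0.2, -0.9]
gripper_width: 0.8
grip_force: 0.0
```

Emit:
step_arm(
  deltas=[
    {"x": 0,"y": 0,"z": -0.2,"turn": 0},
    {"x": 0,"y": 0,"z": -0.6,"turn": 0},
    {"x": 0,"y": 0,"z": -1.2,"turn": 0},
    {"x": 0,"y": 0,"z": -2,"turn": 0},
    {"x": 0,"y": 0,"z": -3,"turn": 0},
    {"x": 0,"y": 0,"z": -4,"turn": 0},
    {"x": 0,"y": 0,"z": -5,"turn": 0},
    {"x": -1,"y": 0,"z": -6,"turn": 0},
    {"x": -2,"y": 0,"z": -6.5,"turn": 0},
    {"x": -3,"y": 0,"z": -6.5,"turn": 0},
  ],
)

```text
clock: 25.5
ee_pos: [0.5091, -0.3335, 0.2249]
tcp_rot: [[0.999, 0.038, 0.008], [0.038, -0.999, -0.005], [0.008, 0.005, -1.0]]
wrist_force: [0.1, -1.3, -0.3]
gripper_width: 0.799
grip_force: 0.0
```

Emit:
step_arm(
  deltas=[
    {"x": -1,"y": -1,"z": 0,"turn": 0},
    {"x": -2,"y": -2,"z": 0,"turn": 0},
    {"x": -3,"y": -3,"z": 0,"turn": 0},
    {"x": -3,"y": -4,"z": 0,"turn": 0},
    {"x": -3,"y": -5,"z": 0,"turn": 0},
    {"x": -3,"y": -6,"z": 0,"turn": 0},
    {"x": -3,"y": -6,"z": 0,"turn": 0},
    {"x": -3,"y": -6,"z": 0,"turn": 0},
    {"x": -3,"y": -6,"z": 0,"turn": 0},
    {"x": -3,"y": -6,"z": 0,"turn": 0},
  ],
)

```text
clock: 26.33
ee_pos: [0.4115, -0.1571, 0.2196]
tcp_rot: [[0.999, 0.035, 0.001], [0.035, -0.999, -0.001], [0.001, 0.001, -1.0]]
wrist_force: [0.1, 0.9, -0.1]
gripper_width: 0.795
grip_force: 0.0
```

```bash
python3 to.py; python3 m3.py
python3 - <<'E'
from h import *
im,d=camera('top'); cv2.imwrite('pics/t9.png',cv2.resize(im[...,::-1],(800,600)))
W=world('top',d); m=(W[...,2]>.085)&(W[...,2]<.1)&(abs(W[...,0]-.5)<.06)&(abs(W[...,1]-.32)<.07); print('mallet',m.sum(),W[m].mean(0))
E
```

```text
t 26.3333 p [ 0.4115 -0.1571  0.2196] yaw 2.01 q [ 24.   9.  -9. 121.   2.  50. -73.] F [ 0.1  0.9 -0.1] w 67.6 g 0.0
-0.092 8 z 0.0092 y -0.0072 0.0162
-0.08 31 z 0.0104 y -0.0125 0.015
-0.068 26 z 0.0103 y -0.011 0.0148
-0.056 34 z 0.01 y -0.0121 0.0173
-0.044 34 z 0.0133 y -0.0192 0.026
-0.032 55 z 0.0275 y -0.0265 0.0261
-0.02 35 z 0.0261 y -0.0201 0.0295
-0.008 17 z 0.0277 y -0.0208 0.0287
0.004 16 z 0.0269 y -0.021 0.0271
0.016 44 z 0.0272 y -0.0274 0.0273
0.028 49 z 0.0285 y -0.0199 0.0278
0.04 53 z 0.0268 y -0.02 0.029
0.052 53 z 0.027 y -0.0206 0.0288
0.064 51 z 0.0271 y -0.0269 0.0278
0.076 28 z 0.0265 y -0.0172 0.0271
rim x [-0.11046754  0.10829218] y [-0.06599591  0.06830789]
mallet 196 [0.50345743 0.32273651 0.09247734]
```

View pics/t9.png

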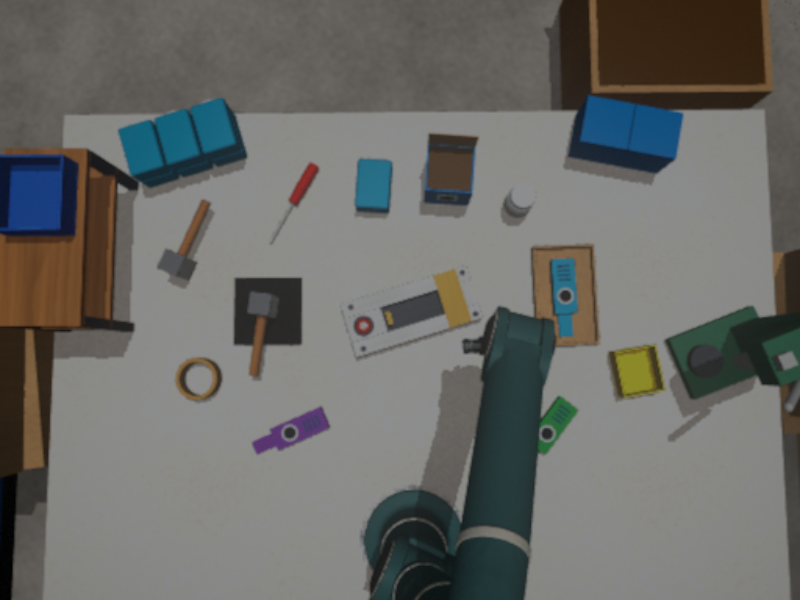

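The cover lies flat and lens up in the tray at (564,296), the mallet stands on its mat at (262,305), and the lifter is up at (388,317). Nothing else has moved.

```bash
python3 -c "
from plant import *
print(close_job())"
```

```text
the job is handed in; nothing more can be done
None
```

I handed the job in at about 26 s of the 58 s allowed: the pin is fully down, the mallet stands on its mat, the cover lies flat and lens up in the tray, and the last picture shows nothing else moved; no verdict came back.

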